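Seat a raised sample tube and pass the rack under the loader's height bar

TASK

The orange-capped tube stands too high in the sample rack for the loader's yellow height bar. With closed fingertips press it down firmly until it bottoms in its holder, without crushing it, then slide the rack along its lane under the bar, without forcing it against the bar, until its leading end rests gently against the black stop. Keep the rack down in the lane, leave the other things on the bench alone, and let go at the end.

Things in the scene. Friction and masses are not known exactly. Their poses are not given: they have to be found in the camera images.
- lane: Fixed white rack lane: base 445 x 110 x 12 mm with two aluminium rails 29.5 mm apart, 20 mm high. Origin: on the bench on the lane's centre line; x: loading direction (towards the stop), z up. Lane floor 12 mm above the origin, rail tops 32 mm. Base and rails end 235 mm behind the origin; a white housing 170 mm high, 130 mm wide begins 212 mm ahead.
- bar: Fixed yellow height bar, 12 mm square, 92 mm long, across the lane on two steel posts of 12 mm at 40 mm either side of the centre line. Origin: middle of the bar's underside, 107 mm above the lane floor. Axes as the lane's. It must not be loaded with more than 15 N.
- stop: Fixed black stop, 34 mm wide and high, that closes the lane's far end. Origin: on the lane floor, at the middle of the foot of the face that the rack's leading face comes to rest on; axes as the lane's; it lies 190 mm ahead of the lane's origin. Pushing the rack onto it with more than 25 N is too much.
- rack: Loose white tube rack, about 0.4 kg, in the lane, 26 mm wide, with slight side play. Origin: underside, centre line; x: leading end. Leading face at +100 mm, rear face at -115 mm. Tube block from x -10 to +100, 64 mm high; behind it a tail 18 mm high with the handle. Blue-capped seated tubes, tops 103 mm up, at x +86 and +6, orange one at +46. Pressing it into the lane with over 25 N is too much.
- handle (a point): Centre of the rack's upright handle fin at its rear end: 40 mm long along the rack, 14 mm thick across it, from 18 to 70 mm above the rack's underside; this point is 45 mm above it, 95 mm behind the rack's origin. The fin's rear face is flush with the rack's rear face.
- orange_tube: Tube with orange cap (16 mm wide, 17 mm high) in the rack's middle place, standing proud. Origin: centre of the cap's top; z up. It slides down in a spring clip that resists with about 9 N, then bottoms on a hard seat of unseen height: bottomed, the cap's top is 90 to 105 mm above the rack's underside. Only feel tells. A firm press on the seat is 18 to 23 N; under 16 N is not enough, over 25 N crushes it.
- reagent: Bystander: brown reagent bottle, 42 mm wide, 75 mm high, standing beside the lane. Origin: centre of its underside. Leave it alone.
- pot: Bystander: white pot with red lid, 46 mm wide, 55 mm high, standing beside the lane. Origin: centre of its underside. Leave it alone.
- cartridge: Bystander: grey and white test cartridge, 38 x 48 x 56 mm, with a round blue top, standing beside the lane. Origin: centre of its underside. Leave it alone.

How it is judged:
On the way:
1. the orange-capped tube is pressed firmly onto its seat: at least 16 N by the fingers, carried down through the rack into the lane, its cap low enough for the bar (contact force between the fingers and orange_tube above 16 N and contact force between rack and lane above 19 N and z of orange_tube in the frame of rack below 0.1065 m), for 0.05 s.
At the end, for the whole second after the job is handed in: The rack stands at rest and upright on the lane floor with its leading end within 2.5 mm of the stop, so that all its tubes are past the bar, and the orange cap is at most 106.5 mm above the underside of the rack (x of rack in the frame of lane above 0.0875 m and z of rack in the frame of lane below 0.015 m and angle between the x axis of rack and the x axis of lane, either way round below 0.1 rad and angle between rack's own z axis and vertical below 0.05 rad and z of orange_tube in the frame of rack below 0.1065 m and linear speed of rack below 0.01 m/s); the robot touches nothing.
It fails at once if the tube or the rack is pressed into the lane too hard: more than 30.5 N on the lane, of which 4 to 6 N are the rack's weight (contact force between rack and lane above 30.5 N).
It fails at once if the rack or a tube is forced against the height bar with more than 15 N (contact force between rack and bar above 15 N).
It fails at once if the rack is lifted more than 15 mm off the lane floor (z of rack in the frame of lane above 0.027 m).
It fails at once if the reagent bottle, the pot or the cartridge is shifted by more than 20 mm (distance of any of reagent, pot, cartridge from where it was at the start of the episode above 0.02 m).
It fails at once if the rack is rammed or pressed against the stop with more than 25 N (contact force between rack and stop above 25 N).
It also fails if it takes over 54 s, if anything falls off the work surface, if the arm or the gripper's body presses on something with over 40 N, if the wrist force passes 120 N, or if a joint passes its speed limit or range.

ROBOT

A 6-joint arm with a two-finger parallel gripper is mounted at the origin on the work surface. World frame = base frame: x ahead of the robot, y to its left, z up, the work surface at z = 0. Lengths are in m, angles in rad, forces in N, time in s.
With the tool pointing down it reaches from about 0.35 to 0.85 m from the base axis. Payload 8.1 kg.
Tool frame: the origin (TCP) lies on the centre line of the jaws, within the pads' length; the fingertips stand r.tip_reach ahead of it and the grasp point (between the pads) lies 8 mm behind it (r.tip_reach is the distance from the TCP to the fingertips, in m); z points along the fingers, y is the line along which they close (so a half turn about z gives the same grasp; the last joint's range is limited). The gripper opens to 85 mm and grips with 20 to 120 N. Pads are 22 mm wide; open, the fingers measure 114 mm over their backs; the gripper's body (76 mm by 85 mm) begins 54 mm behind the grasp point. The pads swing forward as they close: fully open they stand 13 mm farther back than shut.
Start: joints at [1.018, 0.13, 1.488, -0, 1.523, -0.085], TCP at [0.271, 0.536, 0.242] pointing down, gripper open.
Joint ranges: [-2.96, 2.96], [-0.89, 2.26], [0.02, 2.5], [-1.34, 4.48], [0, 2.73], [-2.66, 2.66]. Speed limits (rad/s): [2.39, 2.39, 2.79, 3.14, 3.14, 3.14].

INTERFACE

Orientations are given as a rotation vector (axis times angle).
In Python, from bench import telemetry, eyes, r gives the robot as it stands.
- The arm moves only by the tool servo_tool, never from a script. Its argument "targets" is a list that holds one entry, the list of rows, each a list of 5 numbers: the shift along the tool's x, y, z in mm, then the turn about the tool's z in degrees, then the finger opening in mm, from 0 to 85.4. A call has 1 to 20 rows; each row shifts and turns the commanded pose from where the row before left it, along the tool's axes as they then stand; what a row does not reach is not made up. A row lasts 1/12 s, in which the tool goes at most 41.7 mm and 7.16 degrees, less where a joint would pass 70% of its speed; a pose out of reach is approached as far as the arm can. A call is refused whole if a number of a shift passes 41.7 or a number of a turn 7.16, either way. A call with a gripper value outside its range is refused whole. The fingers move at their own pace and stop on an object; "grip_force" is the grip in N (left out, the last holds). Time passes only in rows, so rows that do not move let the fingers close. It gives the time, the measured TCP pose, the force, the opening and the grip force at its end, in the units of the state.
- telemetry.get_obs(): the state, without advancing time (a new reading comes with each control period).
- eyes.camera(name): name is "scene" or "side" or "wrist"; returns (picture, depth): 400x640x3 uint8, red, green, blue; 400x640 float32, m along the optical axis (not along the pixel's ray), 0 where there is no reading.
- eyes.camera_model(name): a dict with "mtx" (3x3 intrinsics, pixels), "R" (3x3) and "t" (3): a world point X has camera coordinates R X + t. Camera axes: x right, y down, z forward; pixel columns grow to the right and rows downward; lengths in m; the calibration is good to about 2 mm. A picture is of the moment at which its call begins: read the wrist's pose just before it. camera_model takes no time and is no camera call; for the wrist camera it gives the pose at the moment of the call.
- r.close_job(): hands the job in; it is judged then, once.
The state is a dict: "t": time; "joints": joint angles; "joint_velocities": joint speeds; "tau": joint torques, N m; "tool_pos": TCP position; "ee_rot": TCP orientation; "ft_force": force on the tool from outside, world axes, zero at the start; "wrist_torque": the same for the moment, N m; "opening": opening from 0.0 (shut) to 1.0 (fully open); "grasp_force": force on a finger pad.
Only numpy, scipy, OpenCV 4.12 (cv2) and the standard library are available. Lean on these libraries where they do the work, as an engineer would, in place of code of your own. Each camera call takes 0.05 s, during which the arm holds its last target. There are 200 camera calls.

## Working session

There is one attempt and no reset: what is moved stays moved. The work goes in short steps, Python scripts to look and compute and a tool call to move; the robot and the scene stay as the last step left them, time stands still between calls to the robot, and variables do not carry over. Pictures are saved under pics/ and viewed, at most 10 in all, crops included, and the job is handed in when it is done.

Besides the shell and the picture viewer there is one more tool, called after "Call:" by a JSON object that holds its "method" and its "body". servo_tool: Moves the arm, as the interface text tells. Its arguments: {"type":"object","properties":{"targets":{"type":"array"},"grip_force":{"type":"number"}},"required":["targets"]}

```bash
mkdir -p pics; python3 - <<'E'
from bench import telemetry, eyes, r
import cv2, numpy as np
o=telemetry.get_obs(); print({k:np.round(v,3) for k,v in o.items()}, r.tip_reach)
for n in ("scene","side"):
    p,d=eyes.camera(n); m=eyes.camera_model(n)
    cv2.imwrite(f"pics/{n}0.png",p[:,:,::-1]); np.savez(f"{n}0.npz",p=p,d=d,**m)
    print(n,np.round(m["mtx"],1).tolist(),np.round(-m["R"].T@m["t"],3))
E
```

```text
{'t': np.float64(0.0), 'joints': array([ 1.018,  0.131,  1.489,  0.   ,  1.523, -0.085]), 'joint_velocities': array([-0.001,  0.001, -0.   ,  0.001, -0.001, -0.   ]), 'tau': array([-1.0000e-03, -5.6939e+01, -5.0055e+01, -0.0000e+00,  1.5000e-02,
        0.0000e+00]), 'tool_pos': array([0.27 , 0.535, 0.241]), 'ee_rot': array([-7.280e-01, -3.055e+00,  3.000e-03]), 'ft_force': array([ 0.062, -0.198,  0.02 ]), 'wrist_torque': array([-0.004, -0.04 , -0.038]), 'grasp_force': np.float64(0.0), 'opening': np.float64(1.0)} 0.011
scene [[418.5, 0.0, 320.9], [0.0, 418.5, 201.9], [0.0, 0.0, 1.0]] [1.128 0.379 0.524]
side [[377.6, 0.0, 321.4], [0.0, 377.6, 200.3], [0.0, 0.0, 1.0]] [ 0.202 -0.374  0.662]
```

View pics/scene0.png

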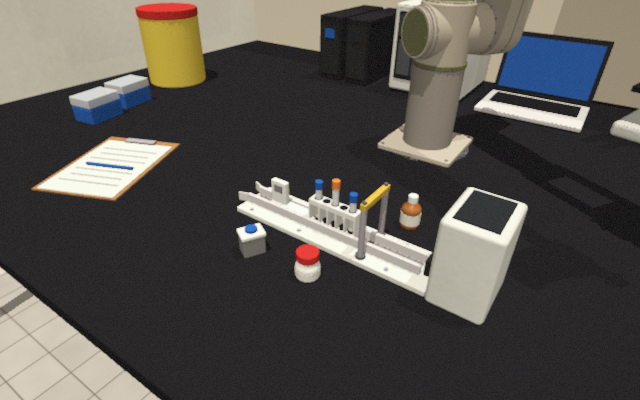

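View pics/side0.png

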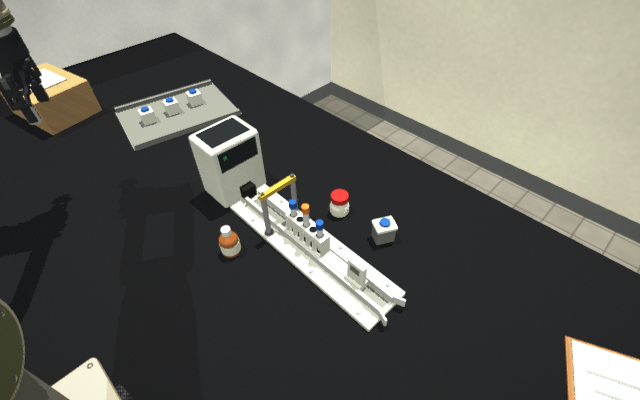

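The scene view shows the orange cap at (336,184), blue caps at (319,185) and (353,198), the handle at (281,190) and the bar at (376,196). In the side view the orange cap is at (305,208), the blue caps at (293,204) and (320,224), the handle at (357,268) and the bar at (278,187).

```bash
cat > h.py <<'E'
import numpy as np, cv2
def ray(m,uv):
    R,t=m["R"],m["t"]; d=R.T@np.linalg.inv(m["mtx"])@np.array([uv[0],uv[1],1.]); return -R.T@t,d
def plane(m,uv,z):
    c,d=ray(m,uv); return c+d*(z-c[2])/d[2]
def tri(ms,uvs):
    A=np.zeros((3,3));b=np.zeros(3);L=[]
    for m,uv in zip(ms,uvs):
        c,d=ray(m,uv); d=d/np.linalg.norm(d); P=np.eye(3)-np.outer(d,d); A+=P;b+=P@c;L.append((P,c))
    X=np.linalg.solve(A,b); return X,[np.linalg.norm(P@(X-c)) for P,c in L]
def blobs(p,lo,hi,roi,amin=12):
    h=cv2.cvtColor(p,cv2.COLOR_RGB2HSV); k=cv2.inRange(h,lo,hi); x0,y0,x1,y1=roi
    mm=np.zeros_like(k); mm[y0:y1,x0:x1]=k[y0:y1,x0:x1]
    n,lab,st,c=cv2.connectedComponentsWithStats(mm)
    return [(c[i],st[i],lab==i) for i in range(1,n) if st[i,4]>=amin]
COL=dict(orange=((5,170,120),(17,255,255)),blue=((100,130,40),(125,255,255)),yellow=((19,150,90),(33,255,255)))
def cloud(m,d,mask):
    v,u=np.nonzero(mask&(d>0)); z=d[v,u]; C=np.linalg.inv(m["mtx"])@np.vstack([u,v,np.ones_like(u)])*z
    return (m["R"].T@(C-np.array(m["t"])[:,None])).T
E
python3 - <<'E'
from h import *
S=np.load("scene0.npz");D=np.load("side0.npz")
for n,f,roi in(("scene",S,(300,160,400,230)),("side",D,(255,165,335,240))):
    for c,(lo,hi) in COL.items():
        for ce,st,mk in blobs(f["p"],lo,hi,roi):
            P=cloud(f,f["d"],mk); print(n,c,ce.round(1),st.tolist(),"cloud med",np.median(P,0).round(4),"zmax",np.percentile(P[:,2],95).round(4))
E
```

```text
scene orange [335.7 183.1] [332, 178, 9, 11, 86] cloud med [0.5418 0.0221 0.1259] zmax 0.1316
scene blue [318.6 183.8] [315, 179, 9, 11, 85] cloud med [ 0.541  -0.0183  0.1105] zmax 0.1163
scene blue [353.1 196.7] [349, 191, 10, 12, 98] cloud med [0.5428 0.0607 0.1098] zmax 0.1163
scene yellow [374.6 196.9] [359, 184, 32, 27, 301] cloud med [0.5423 0.1081 0.1303] zmax 0.1324
side orange [304.8 209.1] [301, 203, 8, 11, 44] cloud med [0.5332 0.0149 0.1247] zmax 0.1313
side blue [292.3 203.5] [289, 199, 8, 10, 70] cloud med [0.5369 0.0564 0.1133] zmax 0.1162
side blue [319.3 223.9] [315, 219, 9, 11, 80] cloud med [ 0.5352 -0.0227  0.1136] zmax 0.1167
side yellow [278.  187.2] [259, 175, 37, 26, 203] cloud med [0.5408 0.0996 0.1288] zmax 0.1327
side yellow [304.8 205.8] [302, 204, 7, 5, 26] cloud med [0.5378 0.0194 0.1312] zmax 0.1323
```

```bash
python3 - <<'E'
import cv2
a=cv2.imread("pics/scene0.png")[165:295,230:440]; b=cv2.imread("pics/side0.png")[165:335,220:415]
import numpy as np
a=cv2.resize(a,(800,495),interpolation=cv2.INTER_CUBIC); cv2.imwrite("pics/a.png",a)
cv2.imwrite("pics/b.png",cv2.resize(b,(683,595),interpolation=cv2.INTER_CUBIC))
E
```

```text
(no output)
```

View pics/a.png

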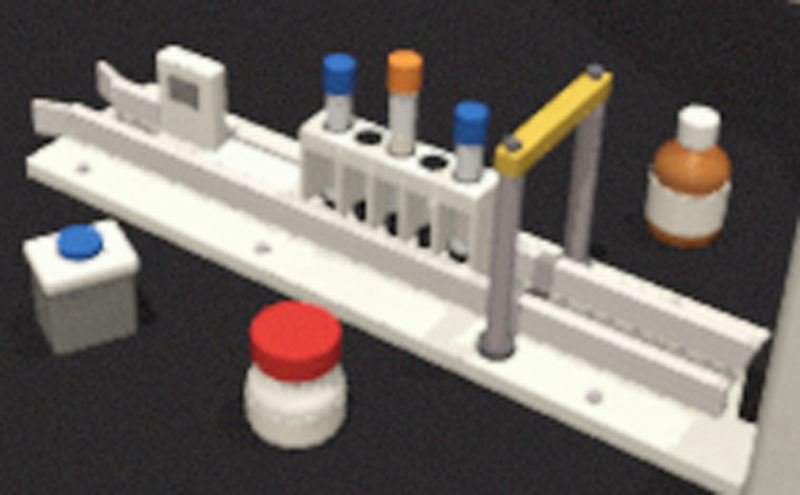

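View pics/b.png

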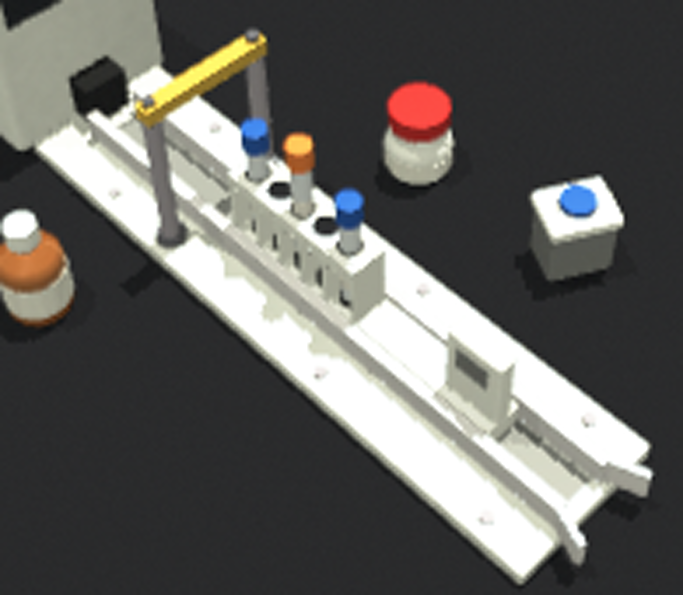

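```bash
cat > m.py <<'E'
from h import *
from scipy.spatial.transform import Rotation as Ro
S=np.load("scene0.npz");D=np.load("side0.npz")
oS=[335.7,183.1]; 
k=D["p"]
m=[b for b in blobs(k,(5,150,90),(33,255,255),(298,200,315,218))]
oD=m[0][0]; print("side orange",oD,m[0][1])
for n,a,b in(("orange",oS,oD),("blueRear",(318.6,183.8),(319.3,223.9)),("blueFront",(353.1,196.7),(292.3,203.5)),("bar",(374.6,196.9),(278,187.2))):
    X,e=tri((S,D),(a,b)); print(n,X.round(4),np.round(e,4))
# black stop (side view): dark blob near housing
for n,f,roi in(("side",D,(236,178,262,202)),):
    for ce,st,mk in blobs(f["p"],(0,0,0),(180,255,45),roi):
        P=cloud(f,f["d"],mk); P=P[P[:,2]>0.02]; print(n,"black",ce.round(1),st.tolist(),len(P)and np.percentile(P,[3,50,97],axis=0).round(4).tolist())
# handle and rack block from depth clouds
for n,f in(("scene",S),("side",D)):
    P=cloud(f,f["d"],np.ones(f["d"].shape,bool)); 
    q=P[(abs(P[:,0]-.54)<.012)&(P[:,2]>.06)&(P[:,2]<.084)&(P[:,1]<-.06)&(P[:,1]>-.2)]
    print(n,"fin",len(q),np.percentile(q,[2,50,98],axis=0).round(4).tolist())
    q=P[(abs(P[:,0]-.54)<.06)&(P[:,2]>.05)&(P[:,2]<.16)&(P[:,1]>.2)]
    print(n,"housing y",len(q),len(q) and np.percentile(q[:,1],[1,5]).round(4))
    q=P[(abs(P[:,0]-.54)<.06)&(abs(P[:,2]-.008)<.007)&(P[:,1]<-.1)&(P[:,1]>-.3)]
    print(n,"lane rear y",len(q),np.percentile(q[:,1],[0.5,2]).round(4))
from bench import telemetry
A=Ro.from_rotvec(telemetry.get_obs()["ee_rot"]).as_matrix(); print(A.round(3))
E
python3 m.py
```

```text
side orange [305.08235294 208.        ] [301 203   9  11  85]
orange [0.5386 0.0203 0.1241] [0.0001 0.0001]
blueRear [ 0.538  -0.0195  0.1086] [0.0002 0.0002]
blueFront [0.5391 0.0601 0.1083] [0. 0.]
bar [0.5403 0.1046 0.1247] [0.0001 0.0001]
side black [247.9 190.4] [240, 182, 16, 16, 155] [[0.5241, 0.2198, 0.0219], [0.5371, 0.2224, 0.0397], [0.5536, 0.2406, 0.0485]]
scene fin 210 [[0.53, -0.14, 0.0607], [0.5413, -0.1179, 0.075], [0.544, -0.1017, 0.0834]]
scene housing y 384 [0.2409 0.3415]
scene lane rear y 984 [-0.2979 -0.2947]
side fin 226 [[0.5281, -0.1415, 0.0614], [0.5309, -0.1248, 0.0805], [0.541, -0.1045, 0.0837]]
side housing y 2858 [0.2391 0.2403]
side lane rear y 2657 [-0.2989 -0.2955]
[[-0.893  0.451 -0.001]
 [ 0.451  0.893 -0.001]
 [ 0.    -0.002 -1.   ]]
```

Call:
{"method": "servo_tool", "body": {"targets": [[[0, 0, 0, 7.1, 0], [0, 0, 0, 7.1, 0], [0, 0, 0, 7.1, 0], [0, 0, 0, 7.1, 0], [0, 0, 0, 7.1, 0], [0, 0, 0, 7.1, 0], [0, 0, 0, 7.1, 0], [0, 0, 0, 7.1, 0], [0, 0, 0, 7.1, 0], [0, 0, 0, 0, 0], [0, 0, 0, 0, 0], [0, 0, 0, 0, 0]]], "grip_force": 30}}

```text
t: 1.1
tool_pos: [0.2704, 0.5354, 0.242]
ee_rot: [2.23, 2.213, -0.001]
ft_force: [-0.2, -0.6, 1.5]
opening: -0.001
grasp_force: 0.0
```

Call:
{"method": "servo_tool", "body": {"targets": [[[-28.5, 15.1, 0, 0, 0], [-28.5, 15.1, 0, 0, 0], [-28.5, 15.1, 0, 0, 0], [-28.5, 15.1, 0, 0, 0], [-28.5, 15.1, 0, 0, 0], [-28.5, 15.1, 0, 0, 0], [-28.5, 15.1, 0, 0, 0], [-28.5, 15.1, 0, 0, 0], [-28.5, 15.1, 0, 0, 0], [-28.5, 15.1, 0, 0, 0], [-28.5, 15.1, 0, 0, 0], [-28.5, 15.1, 0, 0, 0], [-28.5, 15.1, 0, 0, 0], [-28.5, 15.1, 0, 0, 0], [-28.5, 15.1, 0, 0, 0], [-28.5, 15.1, 0, 0, 0], [-28.5, 15.1, 0, 0, 0], [-28.5, 15.1, 0, 0, 0], [0, 0, 0, 0, 0], [0, 0, 0, 0, 0]]]}}

```text
t: 2.77
tool_pos: [0.5363, 0.0177, 0.242]
ee_rot: [-2.235, -2.207, 0.001]
ft_force: [-0.9, 0.5, -1.2]
opening: -0.002
grasp_force: 0.0
```

Call:
{"method": "servo_tool", "body": {"targets": [[[2.6, 2.3, 20, 0, 0], [0, 0, 30, 0, 0], [0, 0, 25, 0, 0], [0, 0, 13, 0, 0], [0, 0, 2, 0, 0], [0, 0, 0, 0, 0], [0, 0, 0, 0, 0], [0, 0, 0, 0, 0], [0, 0, 0, 0, 0]]]}}

```text
t: 3.52
tool_pos: [0.5395, 0.0219, 0.1542]
ee_rot: [2.233, 2.207, 0.003]
ft_force: [0.2, -0.1, -0.3]
opening: -0.001
grasp_force: 0.0
```

```bash
python3 - <<'E'
from bench import telemetry, eyes
import cv2,numpy as np
o=telemetry.get_obs();print(o["tool_pos"],o["ft_force"])
a,_=eyes.camera("scene");b,_=eyes.camera("side")
f=lambda p,x,y:cv2.resize(p[y:y+100,x:x+80,::-1],(400,500),interpolation=cv2.INTER_CUBIC)
cv2.imwrite("pics/c.png",np.hstack([f(a,295,120),f(b,265,140)]))
E
```

```text
[0.53952145 0.02187041 0.1542292 ] [ 0.19844301 -0.12136674 -0.31432857]
```

View pics/c.png

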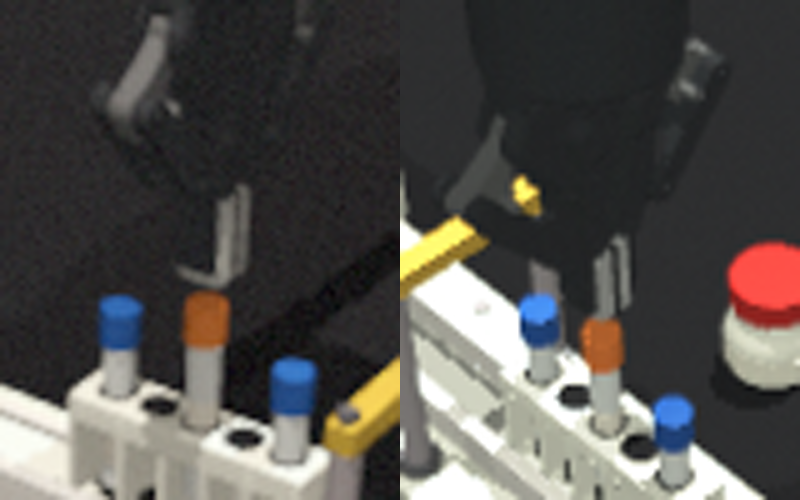

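Call:
{"method": "servo_tool", "body": {"targets": [[[-1.5, -0.8, 3, 0, 0], [0, 0, 3, 0, 0], [0, 0, 2, 0, 0], [0, 0, 2, 0, 0], [0, 0, 1, 0, 0], [0, 0, 1, 0, 0], [0, 0, 0, 0, 0], [0, 0, 0, 0, 0]]]}}

```text
t: 4.28
tool_pos: [0.5381, 0.0203, 0.1411]
ee_rot: [2.234, 2.207, 0.001]
ft_force: [-1.5, 0.4, 5.8]
opening: 0.002
grasp_force: 2.8
```

Call:
{"method": "servo_tool", "body": {"targets": [[[0, 0, 1, 0, 0], [0, 0, 1, 0, 0], [0, 0, 1, 0, 0], [0, 0, 1, 0, 0], [0, 0, 0, 0, 0], [0, 0, 0, 0, 0]]]}}

```text
t: 4.78
tool_pos: [0.5384, 0.0203, 0.1376]
ee_rot: [2.234, 2.207, 0.002]
ft_force: [-1.5, 0.1, 7.5]
opening: 0.003
grasp_force: 3.8
```

Call:
{"method": "servo_tool", "body": {"targets": [[[0, 0, 1, 0, 0], [0, 0, 1, 0, 0], [0, 0, 1, 0, 0], [0, 0, 1, 0, 0], [0, 0, 1, 0, 0], [0, 0, 1, 0, 0], [0, 0, 1, 0, 0], [0, 0, 0, 0, 0], [0, 0, 0, 0, 0]]]}}

```text
t: 5.53
tool_pos: [0.5383, 0.0203, 0.1305]
ee_rot: [2.234, 2.207, 0.002]
ft_force: [-0.9, -0.2, 6.4]
opening: -0.003
grasp_force: 3.8
```

Call:
{"method": "servo_tool", "body": {"targets": [[[0, 0, 0.5, 0, 0], [0, 0, 0.5, 0, 0], [0, 0, 0, 0, 0], [0, 0, 0, 0, 0]]]}}

```text
t: 5.87
tool_pos: [0.5384, 0.0203, 0.1297]
ee_rot: [2.234, 2.207, 0.002]
ft_force: [-1.6, -0.8, 8.5]
opening: -0.001
grasp_force: 4.1
```

Call:
{"method": "servo_tool", "body": {"targets": [[[0, 0, 0.5, 0, 0], [0, 0, 0.5, 0, 0], [0, 0, 0, 0, 0], [0, 0, 0, 0, 0]]]}}

```text
t: 6.2
tool_pos: [0.5384, 0.0203, 0.1287]
ee_rot: [2.234, 2.207, 0.002]
ft_force: [-1.5, 0.3, 8.4]
opening: 0.002
grasp_force: 4.1
```

Call:
{"method": "servo_tool", "body": {"targets": [[[0, 0, 0.5, 0, 0], [0, 0, 0.5, 0, 0], [0, 0, 0, 0, 0], [0, 0, 0, 0, 0]]]}}

```text
t: 6.53
tool_pos: [0.5384, 0.0203, 0.1277]
ee_rot: [2.234, 2.207, 0.002]
ft_force: [-1.5, 0.8, 7.9]
opening: -0.001
grasp_force: 4.1
```

Call:
{"method": "servo_tool", "body": {"targets": [[[0, 0, 0.5, 0, 0], [0, 0, 0.5, 0, 0], [0, 0, 0, 0, 0], [0, 0, 0, 0, 0]]]}}

```text
t: 6.87
tool_pos: [0.5384, 0.0203, 0.1267]
ee_rot: [2.234, 2.207, 0.002]
ft_force: [-2.3, -0.0, 8.6]
opening: -0.001
grasp_force: 4.2
```

Call:
{"method": "servo_tool", "body": {"targets": [[[0, 0, 0.5, 0, 0], [0, 0, 0.5, 0, 0], [0, 0, 0, 0, 0], [0, 0, 0, 0, 0]]]}}

```text
t: 7.2
tool_pos: [0.5384, 0.0203, 0.1257]
ee_rot: [2.234, 2.207, 0.002]
ft_force: [-1.7, -0.7, 8.7]
opening: -0.003
grasp_force: 4.1
```

Call:
{"method": "servo_tool", "body": {"targets": [[[0, 0, 0.5, 0, 0], [0, 0, 0.5, 0, 0], [0, 0, 0, 0, 0], [0, 0, 0, 0, 0]]]}}

```text
t: 7.53
tool_pos: [0.5384, 0.0203, 0.1246]
ee_rot: [2.234, 2.207, 0.002]
ft_force: [-1.3, 0.3, 7.5]
opening: -0.001
grasp_force: 4.1
```

Call:
{"method": "servo_tool", "body": {"targets": [[[0, 0, 0.5, 0, 0], [0, 0, 0.5, 0, 0], [0, 0, 0, 0, 0], [0, 0, 0, 0, 0]]]}}

```text
t: 7.87
tool_pos: [0.5384, 0.0203, 0.1236]
ee_rot: [2.234, 2.207, 0.002]
ft_force: [-1.4, -0.4, 8.9]
opening: -0.0
grasp_force: 4.1
```

Call:
{"method": "servo_tool", "body": {"targets": [[[0, 0, 0.5, 0, 0], [0, 0, 0.5, 0, 0], [0, 0, 0, 0, 0], [0, 0, 0, 0, 0]]]}}

```text
t: 8.2
tool_pos: [0.5384, 0.0203, 0.1226]
ee_rot: [2.234, 2.207, 0.002]
ft_force: [-1.8, 0.4, 9.3]
opening: 0.001
grasp_force: 4.1
```

Call:
{"method": "servo_tool", "body": {"targets": [[[0, 0, 0.5, 0, 0], [0, 0, 0.5, 0, 0], [0, 0, 0, 0, 0], [0, 0, 0, 0, 0]]]}}

```text
t: 8.53
tool_pos: [0.5384, 0.0203, 0.1216]
ee_rot: [2.234, 2.207, 0.002]
ft_force: [-1.9, 0.2, 8.7]
opening: -0.001
grasp_force: 4.1
```

Call:
{"method": "servo_tool", "body": {"targets": [[[0, 0, 0.5, 0, 0], [0, 0, 0.5, 0, 0], [0, 0, 0, 0, 0], [0, 0, 0, 0, 0]]]}}

```text
t: 8.87
tool_pos: [0.5384, 0.0203, 0.1206]
ee_rot: [2.234, 2.207, 0.002]
ft_force: [-2.0, 0.0, 8.8]
opening: -0.0
grasp_force: 4.1
```

Call:
{"method": "servo_tool", "body": {"targets": [[[0, 0, 0.5, 0, 0], [0, 0, 0.5, 0, 0], [0, 0, 0, 0, 0], [0, 0, 0, 0, 0]]]}}

```text
t: 9.2
tool_pos: [0.5384, 0.0203, 0.1196]
ee_rot: [2.234, 2.207, 0.002]
ft_force: [-2.6, 0.3, 8.0]
opening: -0.001
grasp_force: 4.1
```

Call:
{"method": "servo_tool", "body": {"targets": [[[0, 0, 0.5, 0, 0], [0, 0, 0.5, 0, 0], [0, 0, 0, 0, 0], [0, 0, 0, 0, 0]]]}}

```text
t: 9.53
tool_pos: [0.5384, 0.0203, 0.1186]
ee_rot: [2.234, 2.207, 0.002]
ft_force: [-1.7, -0.7, 8.1]
opening: 0.002
grasp_force: 4.1
```

Call:
{"method": "servo_tool", "body": {"targets": [[[0, 0, 0.5, 0, 0], [0, 0, 0.5, 0, 0], [0, 0, 0, 0, 0], [0, 0, 0, 0, 0]]]}}

```text
t: 9.87
tool_pos: [0.5384, 0.0203, 0.1176]
ee_rot: [2.234, 2.207, 0.002]
ft_force: [-2.7, -0.2, 8.6]
opening: -0.0
grasp_force: 4.1
```

Call:
{"method": "servo_tool", "body": {"targets": [[[0, 0, 0.5, 0, 0], [0, 0, 0.5, 0, 0], [0, 0, 0, 0, 0], [0, 0, 0, 0, 0]]]}}

```text
t: 10.2
tool_pos: [0.5384, 0.0203, 0.1166]
ee_rot: [2.234, 2.207, 0.002]
ft_force: [-2.2, 0.1, 7.8]
opening: -0.003
grasp_force: 4.1
```

Call:
{"method": "servo_tool", "body": {"targets": [[[0, 0, 0.5, 0, 0], [0, 0, 0.5, 0, 0], [0, 0, 0, 0, 0], [0, 0, 0, 0, 0]]]}}

```text
t: 10.53
tool_pos: [0.5387, 0.0203, 0.1161]
ee_rot: [2.234, 2.206, 0.003]
ft_force: [-2.9, 0.3, 11.3]
opening: 0.002
grasp_force: 5.4
```

Call:
{"method": "servo_tool", "body": {"targets": [[[0, 0, 0.4, 0, 0], [0, 0, 0.4, 0, 0], [0, 0, 0, 0, 0], [0, 0, 0, 0, 0], [0, 0, 0, 0, 0]]]}}

```text
t: 10.95
tool_pos: [0.5393, 0.0203, 0.1161]
ee_rot: [2.233, 2.206, 0.004]
ft_force: [-2.5, 0.4, 15.2]
opening: 0.004
grasp_force: 7.4
```

Call:
{"method": "servo_tool", "body": {"targets": [[[0, 0, 0.4, 0, 0], [0, 0, 0.4, 0, 0], [0, 0, 0.1, 0, 0], [0, 0, 0, 0, 0], [0, 0, 0, 0, 0], [0, 0, 0, 0, 0]]]}}

```text
t: 11.45
tool_pos: [0.54, 0.0202, 0.1161]
ee_rot: [2.232, 2.205, 0.006]
ft_force: [-3.4, -0.7, 19.6]
opening: -0.001
grasp_force: 9.5
```

```bash
python3 - <<'E'
from bench import telemetry
o=telemetry.get_obs();print(o["ft_force"],o["grasp_force"])
E
```

```text
[-3.36670148 -0.65599485 19.56434357] 9.525497622380499
```

Call:
{"method": "servo_tool", "body": {"targets": [[[0, 0, 0.2, 0, 0], [0, 0, 0, 0, 0], [0, 0, 0, 0, 0], [0, 0, 0, 0, 0]]]}}

```text
t: 11.78
tool_pos: [0.5401, 0.0203, 0.1161]
ee_rot: [2.232, 2.205, 0.006]
ft_force: [-2.3, -0.0, 20.6]
opening: 0.001
grasp_force: 10.0
```

Call:
{"method": "servo_tool", "body": {"targets": [[[0, 0, -3, 0, 0], [0, 0, -12, 0, 0], [0, 0, -25, 0, 0], [0, 0, -25, 0, 0], [-20, 0, 0, 0, 0], [-30, 0, 0, 0, 0], [-30, 0, 0, 0, 0], [-30, 0, 0, 0, 0], [-30, 0, 0, 0, 0], [-30, 0, 0, 0, 0], [-20, 0, 0, 0, 0], [0, 0, 0, 0, 0], [0, 0, 0, 0, 0], [0, 0, 0, 0, 0], [0, 0, 0, 0, 0]]]}}

```text
t: 13.03
tool_pos: [0.5352, -0.1686, 0.1774]
ee_rot: [-2.234, -2.209, -0.0]
ft_force: [0.1, -0.1, -0.1]
opening: 0.002
grasp_force: 0.0
```

```bash
python3 - <<'E'
from h import *
from bench import eyes,telemetry
print(telemetry.get_obs()["tool_pos"])
c={}
for n,roi in(("scene",(300,160,400,230)),("side",(255,165,335,240))):
    p,d=eyes.camera(n);m=eyes.camera_model(n);c[n]=(m,)
    o=blobs(p,(5,150,90),(18,255,255) if n=="scene" else (33,255,255),roi if n=="scene" else (296,198,320,225))
    b=sorted([x[0] for x in blobs(p,*COL["blue"],roi)],key=lambda q:q[0])
    c[n]=(m,[x[0] for x in o],b if n=="scene" else b[::-1]); cv2.imwrite(f"pics/{n}1.png",p[:,:,::-1])
    P=cloud(m,d,np.ones(d.shape,bool)); q=P[(abs(P[:,0]-.538)<.012)&(P[:,2]>.06)&(P[:,2]<.084)&(P[:,1]<-.06)&(P[:,1]>-.2)]
    print(n,len(o),len(b),"fin",len(q),len(q)and np.percentile(q,[2,98],axis=0).round(4).tolist())
M=(c["scene"][0],c["side"][0])
print(tri(M,(c["scene"][1][0],c["side"][1][0])))
for a,b in zip(c["scene"][2],c["side"][2]): print(tri(M,(a,b)))
E
```

```text
[ 0.53521112 -0.16860454  0.17741435]
scene 1 2 fin 212 [[0.5292, -0.1398, 0.0605], [0.5444, -0.1016, 0.0833]]
side 1 2 fin 243 [[0.5276, -0.1416, 0.0608], [0.5409, -0.1043, 0.0834]]
(array([0.53821641, 0.02018559, 0.09858699]), [np.float64(4.4666610380623366e-05), np.float64(4.466661038057202e-05)])
(array([ 0.53801725, -0.01964795,  0.10865631]), [np.float64(0.00014696338025939508), np.float64(0.00014696338025944403)])
(array([0.53919433, 0.06038271, 0.10835468]), [np.float64(0.00012556391905438027), np.float64(0.0001255639190542545)])
```

Call:
{"method": "servo_tool", "body": {"targets": [[[0, 1, 30, 0, 0], [0, 0, 35, 0, 0], [0, 0, 30, 0, 0], [0, 0, 18, 0, 0], [0, 0, 8, 0, 0], [0, 0, 0, 0, 0], [0, 0, 0, 0, 0], [0, 0, 0, 0, 0]]]}}

```text
t: 13.8
tool_pos: [0.5377, -0.17, 0.0585]
ee_rot: [2.233, 2.206, 0.002]
ft_force: [0.4, 0.2, 0.8]
opening: -0.0
grasp_force: 0.0
```

Call:
{"method": "servo_tool", "body": {"targets": [[[2, 0, 0, 0, 0], [2, 0, 0, 0, 0], [2, 0, 0, 0, 0], [2, 0, 0, 0, 0], [2, 0, 0, 0, 0], [2, 0, 0, 0, 0], [2, 0, 0, 0, 0], [2, 0, 0, 0, 0], [2, 0, 0, 0, 0], [2, 0, 0, 0, 0], [2, 0, 0, 0, 0], [0, 0, 0, 0, 0], [0, 0, 0, 0, 0]]]}}

```text
t: 14.88
tool_pos: [0.5364, -0.1475, 0.0563]
ee_rot: [-2.235, -2.208, -0.0]
ft_force: [-0.5, 0.3, 1.2]
opening: -0.004
grasp_force: 0.2
```

Call:
{"method": "servo_tool", "body": {"targets": [[[2, 0, 0, 0, 0], [2, 0, 0, 0, 0], [2, 0, 0, 0, 0], [2, 0, 0, 0, 0], [2, 0, 0, 0, 0], [2, 0, 0, 0, 0], [2, 0, 0, 0, 0], [2, 0, 0, 0, 0], [2, 0, 0, 0, 0], [2, 0, 0, 0, 0]]]}}

```text
t: 15.72
tool_pos: [0.5367, -0.1274, 0.0564]
ee_rot: [-2.235, -2.208, 0.0]
ft_force: [-0.2, -2.4, -1.7]
opening: 0.001
grasp_force: 1.2
```

```bash
cat > look.py <<'E'
from h import *
from bench import eyes,telemetry
o=telemetry.get_obs(); print(o["tool_pos"].round(4),np.round(o["ft_force"],1))
R={}
for n in("scene","side"):
    p,d=eyes.camera(n);m=eyes.camera_model(n)
    pred=lambda X:(lambda q:(q/q[2])[:2])(m["mtx"]@(m["R"]@X+m["t"]))
    roi=(295,150,480,280) if n=="scene" else (225,140,335,240)
    b=[x for x in blobs(p,*COL["blue"],roi,25)]
    R[n]=(m,sorted([x[0] for x in b],key=lambda q:q[0]*(1 if n=="scene" else -1)))
    print(n,[x.round(1).tolist() for x in R[n][1]])
    if __import__("sys").argv[1:]: cv2.imwrite(f"pics/{n}_{__import__('sys').argv[1]}.png",p[roi[1]:roi[3]+40,roi[0]:roi[2],::-1])
if len(R["scene"][1])==len(R["side"][1]):
    for a,b in zip(R["scene"][1],R["side"][1]): print(*[np.round(x,4) for x in tri((R["scene"][0],R["side"][0]),(a,b))])
E
python3 look.py
```

```text
[ 0.5367 -0.1274  0.0564] [-0.2 -2.4 -1.7]
scene [[329.0, 187.6], [363.3, 197.6]]
side [[310.3, 217.2], [284.2, 197.6]]
[0.5381 0.0055 0.1087] [0.0001 0.0001]
[0.5364 0.0809 0.1129] [0.0007 0.0007]
```

Call:
{"method": "servo_tool", "body": {"targets": [[[3, 0, 0, 0, 0], [3, 0, 0, 0, 0], [3, 0, 0, 0, 0], [3, 0, 0, 0, 0], [3, 0, 0, 0, 0], [3, 0, 0, 0, 0], [3, 0, 0, 0, 0], [3, 0, 0, 0, 0], [3, 0, 0, 0, 0], [3, 0, 0, 0, 0], [3, 0, 0, 0, 0], [3, 0, 0, 0, 0], [3, 0, 0, 0, 0], [3, 0, 0, 0, 0], [3, 0, 0, 0, 0], [3, 0, 0, 0, 0], [3, 0, 0, 0, 0]]]}}

```text
t: 17.23
tool_pos: [0.5374, -0.0764, 0.0565]
ee_rot: [2.235, 2.208, 0.0]
ft_force: [-0.5, -3.2, 0.2]
opening: -0.0
grasp_force: 1.8
```

Call:
{"method": "servo_tool", "body": {"targets": [[[3, 0, 0, 0, 0], [3, 0, 0, 0, 0], [3, 0, 0, 0, 0], [3, 0, 0, 0, 0], [3, 0, 0, 0, 0], [3, 0, 0, 0, 0], [3, 0, 0, 0, 0], [3, 0, 0, 0, 0], [3, 0, 0, 0, 0], [3, 0, 0, 0, 0], [3, 0, 0, 0, 0], [3, 0, 0, 0, 0], [3, 0, 0, 0, 0], [3, 0, 0, 0, 0], [3, 0, 0, 0, 0], [3, 0, 0, 0, 0], [3, 0, 0, 0, 0]]]}}

```text
t: 18.65
tool_pos: [0.538, -0.0254, 0.0564]
ee_rot: [2.235, 2.208, 0.0]
ft_force: [-0.5, -5.1, 1.8]
opening: -0.003
grasp_force: 2.3
```

```bash
python3 look.py x
```

```text
[ 0.538  -0.0254  0.0564] [-0.5 -5.1  1.8]
scene [[376.2, 206.2], [416.2, 220.0]]
side [[278.0, 194.4], [254.2, 175.0]]
[0.5381 0.1072 0.104 ] [0.0015 0.0015]
[0.54   0.1879 0.108 ] [0.0004 0.0004]
```

Call:
{"method": "servo_tool", "body": {"targets": [[[1, 0, 0, 0, 0], [1, 0, 0, 0, 0], [1, 0, 0, 0, 0], [1, 0, 0, 0, 0], [1, 0, 0, 0, 0], [1, 0, 0, 0, 0], [1, 0, 0, 0, 0], [1, 0, 0, 0, 0], [1, 0, 0, 0, 0], [1, 0, 0, 0, 0], [1, 0, 0, 0, 0], [1, 0, 0, 0, 0], [0, 0, 0, 0, 0]]]}}

```text
t: 19.83
tool_pos: [0.5381, -0.0133, 0.0563]
ee_rot: [-2.235, -2.208, -0.0]
ft_force: [0.4, -2.9, 0.4]
opening: -0.003
grasp_force: 1.2
```

Call:
{"method": "servo_tool", "body": {"targets": [[[0.5, 0, 0, 0, 0], [0.5, 0, 0, 0, 0], [0.5, 0, 0, 0, 0], [0.5, 0, 0, 0, 0], [0, 0, 0, 0, 0]]]}}

```text
t: 20.25
tool_pos: [0.5381, -0.0116, 0.0563]
ee_rot: [-2.235, -2.208, 0.0]
ft_force: [-0.5, -3.6, 0.2]
opening: -0.001
grasp_force: 1.4
```

Call:
{"method": "servo_tool", "body": {"targets": [[[0.5, 0, 0, 0, 0], [0.5, 0, 0, 0, 0], [0.5, 0, 0, 0, 0], [0, 0, 0, 0, 0]]]}}

```text
t: 20.58
tool_pos: [0.5381, -0.01, 0.0563]
ee_rot: [-2.235, -2.208, 0.0]
ft_force: [-0.1, -2.6, -0.1]
opening: 0.002
grasp_force: 1.3
```

Call:
{"method": "servo_tool", "body": {"targets": [[[0.5, 0, 0, 0, 0], [0.5, 0, 0, 0, 0], [0.5, 0, 0, 0, 0], [0, 0, 0, 0, 0]]]}}

```text
t: 20.92
tool_pos: [0.5381, -0.0085, 0.0563]
ee_rot: [-2.235, -2.208, 0.0]
ft_force: [-0.5, -3.3, -0.4]
opening: 0.003
grasp_force: 1.2
```

Call:
{"method": "servo_tool", "body": {"targets": [[[0.5, 0, 0, 0, 0], [0.5, 0, 0, 0, 0], [0, 0, 0, 0, 0]]]}}

```text
t: 21.17
tool_pos: [0.5382, -0.0075, 0.0564]
ee_rot: [-2.235, -2.208, -0.0]
ft_force: [0.7, -2.8, -0.6]
opening: 0.003
grasp_force: 1.1
```

Call:
{"method": "servo_tool", "body": {"targets": [[[0.5, 0, 0, 0, 0], [0.5, 0, 0, 0, 0], [0, 0, 0, 0, 0]]]}}

```text
t: 21.42
tool_pos: [0.5382, -0.0065, 0.0563]
ee_rot: [-2.235, -2.208, -0.0]
ft_force: [0.1, -2.3, -0.7]
opening: 0.0
grasp_force: 1.1
```

Call:
{"method": "servo_tool", "body": {"targets": [[[0.5, 0, 0, 0, 0], [0.5, 0, 0, 0, 0], [0, 0, 0, 0, 0]]]}}

```text
t: 21.67
tool_pos: [0.5382, -0.0055, 0.0564]
ee_rot: [-2.235, -2.208, -0.0]
ft_force: [0.1, -2.5, -1.0]
opening: 0.003
grasp_force: 1.0
```

Call:
{"method": "servo_tool", "body": {"targets": [[[0.5, 0, 0, 0, 0], [0.5, 0, 0, 0, 0], [0, 0, 0, 0, 0]]]}}

```text
t: 21.92
tool_pos: [0.5382, -0.0045, 0.0563]
ee_rot: [-2.235, -2.208, -0.0]
ft_force: [0.7, -2.3, -2.8]
opening: 0.005
grasp_force: 0.9
```

Call:
{"method": "servo_tool", "body": {"targets": [[[0.5, 0, 0, 0, 0], [0.5, 0, 0, 0, 0], [0, 0, 0, 0, 0]]]}}

```text
t: 22.17
tool_pos: [0.5383, -0.0044, 0.0565]
ee_rot: [2.234, 2.207, -0.001]
ft_force: [0.2, -5.8, -1.2]
opening: 0.003
grasp_force: 3.1
```

```bash
python3 look.py y; python3 -c "
import cv2;a=cv2.imread('pics/side_y.png');cv2.imwrite('pics/y.png',cv2.resize(a,None,fx=4,fy=4,interpolation=2))"
```

```text
[ 0.5383 -0.0044  0.0565] [ 0.2 -5.8 -1.2]
scene [[385.9, 208.6], [427.1, 223.6]]
side [[248.7, 171.0]]
```

View pics/y.png

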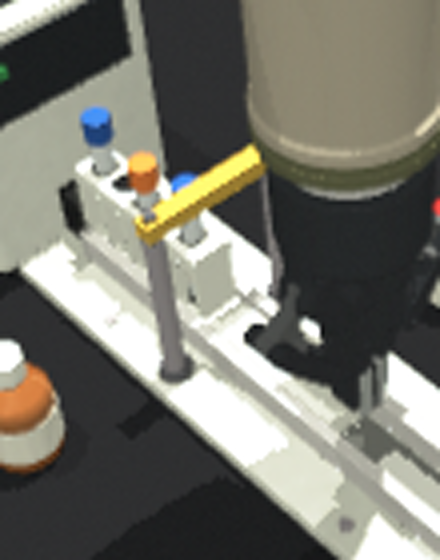

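The rack's leading end is against the black stop at about (70,205) in the crop, and all three tubes are past the bar. The force rose with no further travel at the position I expected, so I'm backing off.

Call:
{"method": "servo_tool", "body": {"targets": [[[-1, 0, 0, 0, 0], [-2, 0, 0, 0, 0], [-5, 0, 0, 0, 0], [-10, 0, 0, 0, 0], [-20, 0, 0, 0, 0], [-20, 0, 0, 0, 0], [0, 0, -20, 0, 0], [0, 0, -30, 0, 0], [0, 0, -30, 0, 0], [0, 0, -20, 0, 0], [0, 0, 0, 0, 0], [0, 0, 0, 0, 0], [0, 0, 0, 0, 0], [0, 0, 0, 0, 0]]]}}

```text
t: 23.43
tool_pos: [0.5365, -0.0617, 0.1548]
ee_rot: [-2.234, -2.206, 0.002]
ft_force: [1.0, -0.7, -1.9]
opening: -0.001
grasp_force: 0.0
```

```bash
python3 look.py z; python3 -c "
from h import *
from bench import eyes
p,d=eyes.camera('scene');m=eyes.camera_model('scene')
P=cloud(m,d,np.ones(d.shape,bool));q=P[(abs(P[:,0]-.54)<.012)&(P[:,2]>.06)&(P[:,2]<.084)&(P[:,1]<.07)&(P[:,1]>-.06)]
print('fin',np.percentile(q,[2,98],axis=0).round(4).tolist())"
```

```text
[ 0.5365 -0.0617  0.1548] [ 1.  -0.7 -1.9]
scene [[385.9, 208.6], [427.2, 223.6]]
side [[248.7, 171.1]]
fin [[0.5319, 0.0077, 0.0609], [0.5458, 0.0458, 0.0834]]
```

```bash
python3 -c "
from bench import r
print(r.close_job())"
```

```text
the job is handed in; nothing more can be done
None
```

I handed the job in at about 23 s. The orange tube was pressed onto its seat with about 20 N, and the rack was slid under the bar until about 6 N of contact at the stop. The gripper was clear at the end, and the judge's verdict was not shown.

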